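# Park the test-weight caddy in its bay

### The arm

A 6-joint arm with a two-finger parallel gripper is mounted at the origin on the work surface. World frame = base frame: x ahead of the robot, y to its left, z up, the work surface at z = 0. Lengths are in mm, angles in degrees, forces in N, time in s.
With the tool pointing down it reaches from about 300 to 775 mm from the base axis. Payload 14.6 kg.
Tool frame: the origin (TCP) lies at the very end of the fingers, on their centre line; the grasp point (between the pads) lies 19 mm behind it; z points along the fingers, y is the direction in which the jaws open and shut (so a half turn about z gives the same grasp; the last joint's range is limited). The gripper opens to 85 mm and grips with 20 to 120 N. Pads are 22 mm wide; open, the fingers measure 114 mm over their backs; the gripper's body (76 mm by 85 mm) begins 54 mm behind the grasp point. The pads swing forward as they close: fully open they stand 13 mm farther back than shut.
Start: joints at [-70.279, 17.183, 87.147, -0, 75.671, -3.816], TCP at [219.631, -504.234, 231.281] pointing down, gripper open.
Joint ranges: [-173.82, 173.82], [-45.26, 126.66], [13.44, 144.39], [-59.66, 239.66], [0, 175.72], [-146.38, 146.38]. Speed limits (degrees/s): [127.2, 127.2, 147.25, 180, 180, 180].

### API

Orientations are given as a 3x3 rotation matrix whose columns are the frame's x, y, z axes.
In Python, from cell import state, cams, ticket gives the robot as it stands.
- The arm moves only by the shell command python3 -m jog 'ROWS' [OPENING] [FORCE]. ROWS is JSON, a list of rows, each an object with "slide": the shift along the tool's x, y, z in mm, a list of three; "turn": the turn about the tool's z in rad. A call has 1 to 8 rows; each row is the pose to reach, as a shift and turn from the pose commanded when the call began, along the tool's axes at that moment; what a row does not reach only later rows make up. A row lasts 1/8 s, in which the tool goes at most 62.5 mm and 10.7 degrees, less where a joint would pass 70% of its speed; a pose out of reach is approached as far as the arm can. A call with a gripper value outside its range is refused whole. OPENING is the opening, from 0 (shut) to 1 (fully open), set as the call begins (- or left out, the last holds). The fingers move at their own pace and stop on an object; FORCE is the grip in N (left out, the last holds). Time passes only in rows, so rows that repeat a pose let the fingers close. It gives the time, the measured TCP pose, the force and the opening at its end, in the units of the state.
- state(): the state, without advancing time (a new reading comes with each control period).
- cams.get_image(name): name is "scene" or "side" or "wrist"; returns a dict with "image" (480x640x3 uint8, red, green, blue), "depth" (480x640 float32, mm along the optical axis (not along the pixel's ray), 0 where there is no reading), "fov_y" (degrees; the focal length in pixels is half the picture's height over the tangent of half this angle, whatever the lens; pixels are square), "cx", "cy" (the principal point, pixels), "T" (4x4, takes a point from camera to world coordinates); the wrist camera has in their place "mount" (4x4, takes a point from camera to tool coordinates, whose origin is the TCP and whose axes are the flange's). Camera axes: x right, y down, z forward; pixel columns grow to the right and rows downward; lengths in mm; the calibration is good to about 2 mm. A picture is of the moment at which its call begins: read the wrist's pose just before it.
- ticket.close_job(): hands the job in, once; it reports no verdict.
The state is a dict: "time": time; "joint_pos": joint angles; "joint_vel": joint speeds; "joint_torque": joint torques, N m; "tcp_pos": TCP position; "eef_rot": TCP orientation; "ft_force": force on the tool from outside, world axes, zero at the start; "wrist_torque": the same for the moment, N m; "width": finger opening in mm.
Only numpy, scipy, OpenCV 4.12 (cv2) and the standard library are available. Lean on these libraries where they do the work, as an engineer would, in place of code of your own. Each camera call takes 0.05 s, during which the arm holds its last target. There are 200 camera calls.

### The job

Roll the little caddy with its test weight across the bench by its push handle: push it forwards until both front swivel castors trail straight, steer it between the wheel guides of the parking bay, and press it gently home, without ramming, until both corner bumpers bear on the two rubber buffers at once. Leave it there square against the buffers, the interlock plunger between them still pushed in and the castors trailing, and let go; keep its wheels on the bench, the weight standing in its ring and the other things undisturbed.

Things in the scene. Friction and masses are not known exactly. Their poses are not given: they have to be found in the camera images.
- caddy: Aluminium caddy, deck 180 mm long by 120 mm wide, its top 41 mm above the bench and underside 36 mm; about 0.5 kg, varying by a fifth, without the weight. Four 25 mm wheels, 10 mm wide, roll easily: two rigid at the rear, two swivel castors at the front. A hoop handle stands over the rear edge. Origin on the bench under the deck's middle; +x forwards to the nose, +y left, z up.
- handle (a point): Middle of the handle's cross bar: rubber sleeve 14 mm in diameter, 84 mm long along the caddy's y, at caddy x -95 mm, y 0, 95 mm above the bench; rigid with the caddy. Its 10 mm uprights stand at y +50 and -50 mm. Nothing stands within 80 mm ahead of the bar above the deck's rim (50 mm above the bench). Axes as the caddy's.
- nose (a point): Middle of the caddy's nose, level with the front faces of its two corner bumpers: caddy x +96 mm, y 0, 41 mm above the bench. Axes as the caddy's.
- bumper_left: Black rubber bumper on the caddy's left front corner, 30 mm wide (caddy y +28 to +58 mm), 32 to 50 mm above the bench, its front face at caddy x +96 mm; it meets the bay's left buffer. Origin in the middle of its rear face (caddy x +90, y +43 mm, 41 mm up). Rigid with the caddy.
- bumper_right: The same on the right front corner, for the right buffer. The bay's buffers give about 1 mm for 6 N and spring back: a few newtons on each is a proper seating, over 12 N in all is ramming; ease off before letting go. A skew caddy bears on one buffer only and does not square itself, since its rear wheels resist being shoved sideways.
- rear_axle (a point): Point on the bench midway between the two rigid rear wheels, at caddy x -60 mm; the wheels are at y +45 and -45 mm. They cannot be steered: this point rolls only along the caddy's x, and the wheels scrub if shoved sideways. Axes as the caddy's.
- castor_left (a joint): Swivel angle of the left front castor, rad, free to turn without limit: 0 (or 2 pi) with the wheel trailing straight behind its swivel axis, as after rolling forwards; pi with it ahead. Positive counter-clockwise from above. The axis is at caddy x +55, y +45 mm; the wheel stands 12 mm off it and comes round within some 30 to 70 mm of rolling forwards. Starts well out of line, 0.9 to 5.4.
- castor_right (a joint): The same for the right front castor, whose swivel axis is at caddy x +55 mm, y -45 mm.
- weight: Stainless test weight, 38 mm in diameter, 63 mm high with a knob on top, 0.3 kg, loose, standing on the caddy's deck at caddy x +20 mm, y 0 inside a grey locating ring 6 mm high. Origin at the centre of its underside, z up.
- bay: Parking bay fixed to the bench: two wheel guides leading to a stop plate with two buffers, square to the guides. Origin on the bench, on the centre line between the guides, level with the buffer faces at their foremost setting; +x is the way in, parallel to the parked caddy's +x, +y left, z up. The parked nose is at y 0 and somewhere from x 0 to +32 mm, as the stop is set.
- stop_zone (a point): Point at bay x 0, y 0, 41 mm above the bench, where the buffers may start. The steel stop plate, 150 mm wide, 60 mm high, is clamped on slotted strips wherever the last user left it: the buffer faces are anywhere from 0 to 32 mm beyond this point and that is not measured, so feel for them. Buffers: rubber, 20 mm in diameter, 18 mm long, at y +40 and -40 mm. Axes as the bay's.
- plunger (a joint): Interlock switch plunger on the stop plate midway between the buffers, 8 mm in diameter, 43 mm above the bench: how far it is pushed in, m. 0 when free, standing 14 mm out before the buffer faces; the caddy's front rim meets it when the bumpers are 8 mm short of the buffers, and it reads 0.008 as they touch. Very light (under 0.2 N), too weak to be felt or to push the caddy back.
- mouth (a point): Middle of the bay's mouth, on the bench at bay x -144 mm. The aluminium guides, 22 mm high, are about 71 mm each side of the centre line here and narrow to 58 mm (inner faces) at bay x -107 mm, then run straight on to bay x +13 mm under the deck's edges. Only the front castors enter; trailing, their wheels' outer faces are 50 mm from the centre line, 8 mm clear. Axes as the bay's.
- spring: Bystander: dark coil spring standing on end, 40 mm in diameter, 55 mm high, loose. Origin at the centre of its underside.
- platen: Bystander: steel compression platen, a disc 72 mm in diameter with a stub, 34 mm high, loose. Origin at the centre of its underside.
- wrench: Bystander: wrench lying on the bench, loose.
There are look-alikes about, which are no part of the job. Leave any red look-alike of the caddy alone. What is shaped like the weight but blue is not meant.

How it is judged (in metres and radians):
On the way, in this order (a step that is already met when the one before it is completed fails the run):
1. both front castors trail straight (within 0.3 rad) while the nose is still more than 100 mm short of the buffers ((value of joint castor_left between -0.3 and 0.3 rad or value of joint castor_left between 5.983 and 6.583 rad or value of joint castor_left between -6.583 and -5.983 rad or value of joint castor_left between 12.266 and 12.866 rad) and (value of joint castor_right between -0.3 and 0.3 rad or value of joint castor_right between 5.983 and 6.583 rad or value of joint castor_right between -6.583 and -5.983 rad or value of joint castor_right between 12.266 and 12.866 rad) and x of nose in the frame of bay below -0.1 m), for 0.1 s.
2. both corner bumpers bear on the bay's buffers at once, with more than 1.5 N on each (contact force between each of bumper_left, bumper_right and bay above 1.5 N and value of joint plunger above 0.006 m), for 0.3 s.
At the end, for the whole second after the job is handed in: Caddy at rest on its wheels in the bay: interlock plunger in by more than 5 mm (bumpers within 3 mm of the buffers), nose within 10 mm of the centre line, square to within 0.05 rad, castors within 0.35 rad of trailing straight, weight upright in its ring (value of joint plunger above 0.005 m and x of nose in the frame of bay above -0.004 m and y of nose in the frame of bay between -0.01 and 0.01 m and angle between the x axis of caddy and the x axis of bay, either way round below 0.05 rad and (value of joint castor_left between -0.35 and 0.35 rad or value of joint castor_left between 5.933 and 6.633 rad or value of joint castor_left between -6.633 and -5.933 rad or value of joint castor_left between 12.216 and 12.916 rad) and (value of joint castor_right between -0.35 and 0.35 rad or value of joint castor_right between 5.933 and 6.633 rad or value of joint castor_right between -6.633 and -5.933 rad or value of joint castor_right between 12.216 and 12.916 rad) and linear speed of caddy below 0.01 m/s and height (world z) of caddy below 0.006 m and horizontal distance between weight and caddy below 0.03 m and angle between weight's own z axis and vertical below 0.15 rad); the robot touches nothing.
It fails at once if the caddy strikes or presses the bay (buffers, guides) with more than 12 N (contact force between caddy and bay above 12 N).
It fails at once if the caddy is lifted or tipped off its wheels (height (world z) of caddy above 0.01 m or angle between caddy's own z axis and vertical above 0.12 rad).
It fails at once if the weight topples or leaves its ring (angle between weight's own z axis and vertical above 0.3 rad or horizontal distance between weight and caddy above 0.035 m).
It fails at once if the spring, the platen or the wrench is disturbed (moved over 15 mm) (distance of any of spring, platen, wrench from where it was at the start of the episode above 0.015 m).
It also fails if it takes over 72 s, if anything falls off the work surface, if the arm or the gripper's body presses on something with over 40 N, if the wrist force passes 120 N, or if a joint passes its speed limit or range.

## Working session

There is one attempt and no reset: what is moved stays moved. The work goes in short steps, Python scripts to look and compute and a shell command to move; the robot and the scene stay as the last step left them, time stands still between calls to the robot, and variables do not carry over. Pictures are saved under pics/ and viewed, about 8 in all and at most 12, crops included, and the job is handed in when it is done.

```bash
ls; mkdir -p pics; cat > h.py <<'E'
import numpy as np, cv2
from cell import state, cams, ticket
def snap(name, fn=None):
    s=state(); d=cams.get_image(name)
    if name=="wrist":
        T=np.eye(4);T[:3,:3]=np.array(s["eef_rot"]);T[:3,3]=s["tcp_pos"];d["T"]=T@np.array(d["mount"])
    d["T"]=np.array(d["T"])
    if fn: cv2.imwrite("pics/"+fn,np.array(d["image"])[:,:,::-1])
    d["f"]=240/np.tan(np.radians(d["fov_y"])/2)
    return d
def pt(d,u,v,z=None):
    r=np.array([(u-d["cx"])/d["f"],(v-d["cy"])/d["f"],1.]);T=d["T"]
    if z is None:
        p=np.median(d["depth"][int(v)-1:int(v)+2,int(u)-1:int(u)+2]); return T[:3,:3]@(r*p)+T[:3,3]
    w=T[:3,:3]@r; return T[:3,3]+w*(z-T[2,3])/w[2]
def proj(d,P):
    q=np.linalg.inv(d["T"])@np.r_[P,1]; return d["cx"]+d["f"]*q[0]/q[2], d["cy"]+d["f"]*q[1]/q[2]
E
python3 - <<'E'
from h import *
import pickle
a=snap("scene","s1.png");b=snap("side","d1.png");pickle.dump((a,b),open("v1.pkl","wb"))
np.set_printoptions(precision=2,suppress=True)
print(a["T"],b["T"],a["f"],b["f"]);print(state())
E
```

```text
pics
[[  -0.11    0.68   -0.73 1222.75]
 [   0.99    0.07   -0.08  156.95]
 [  -0.01   -0.73   -0.68  695.12]
 [   0.      0.      0.      1.  ]] [[ -0.74  -0.39   0.55 -39.3 ]
 [ -0.67   0.44  -0.59 661.58]
 [ -0.02  -0.81  -0.59 686.14]
 [  0.     0.     0.     1.  ]] 450.75386597965087 489.72615211609167
{'time': 0.1, 'joint_pos': array([-70.28,  17.21,  87.18,  -0.  ,  75.67,  -3.82]), 'joint_vel': array([-0.05, -0.09, -0.09,  0.06, -0.07,  0.04]), 'joint_torque': array([  0.  , -54.44, -36.24,  -0.  ,   0.  ,   0.  ]), 'tcp_pos': array([ 219.56, -504.04,  230.76]), 'eef_rot': array([[ 0.92,  0.4 , -0.  ],
       [ 0.4 , -0.92,  0.  ],
       [ 0.  , -0.  , -1.  ]]), 'ft_force': array([ 0.09,  0.55, -0.31]), 'wrist_torque': array([-0.01,  0.04,  0.  ]), 'width': 84.902061382794}
```

View pics/s1.png

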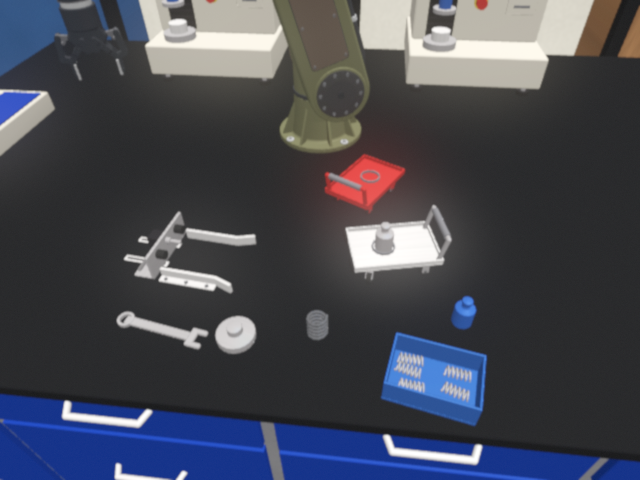

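View pics/d1.png

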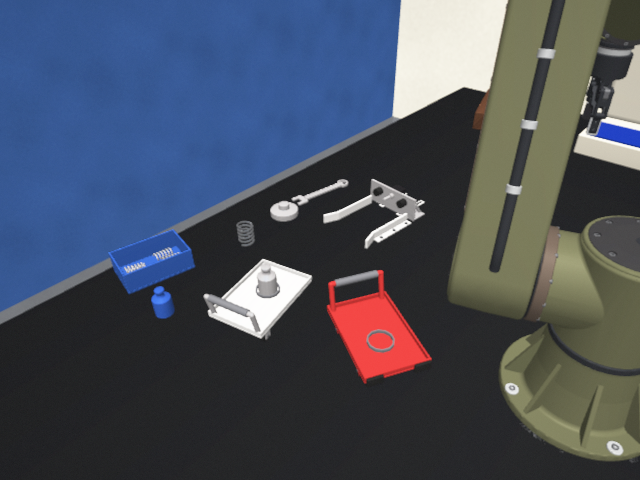

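The scene view shows the white caddy at about (395,245) with its handle at (438,232), nose to the left. The bay is at about (185,255) with its mouth to the right, the spring at (317,325), and the red look-alike at (365,180). The side view agrees. I'll enlarge both.

```bash
python3 - <<'E'
import cv2
a=cv2.imread("pics/s1.png");b=cv2.imread("pics/d1.png")
c=cv2.resize(a[195:305,115:275],None,fx=5,fy=5,interpolation=cv2.INTER_CUBIC)
cv2.imwrite("pics/s1bay.png",c)
c=cv2.resize(a[195:295,330:470],None,fx=5,fy=5,interpolation=cv2.INTER_CUBIC)
cv2.imwrite("pics/s1cad.png",c)
E
```

```text
(no output)
```

View pics/s1bay.png

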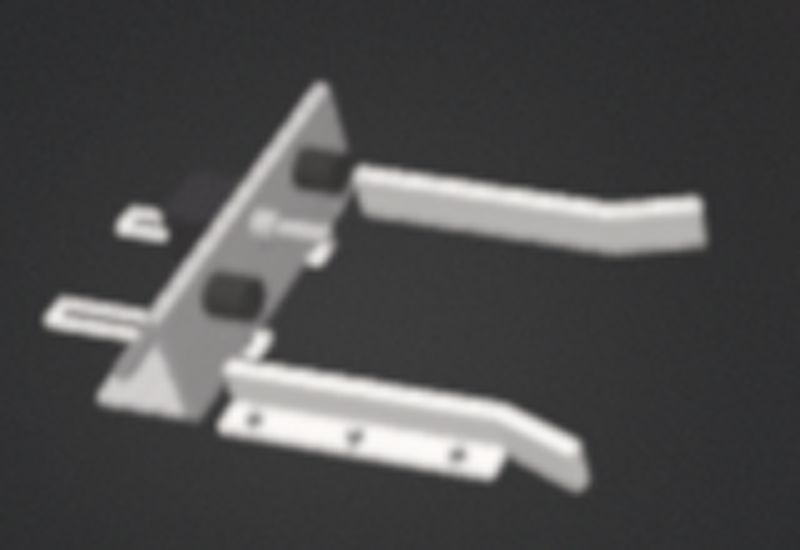

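View pics/s1cad.png

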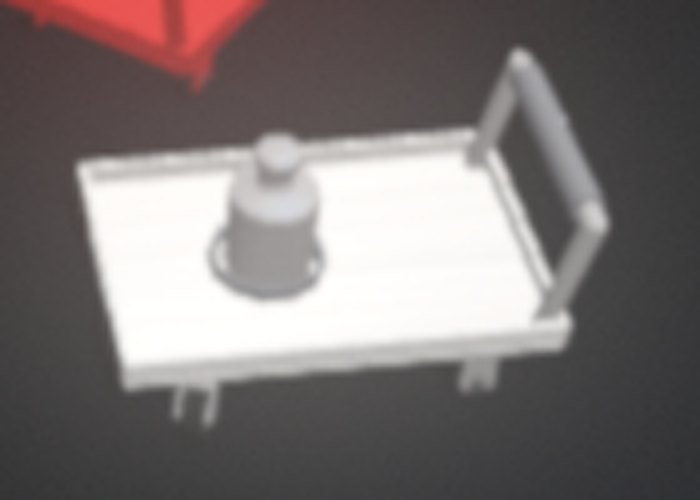

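Bay crop: the inner top edges of the right guide are at about (357,183), (612,218) and (705,205) in the crop. The left guide's are at (228,360), (500,402) and (580,437). Caddy crop: rim corners (80,163), (125,372), (475,130) and (570,322), handle corners (520,62) and (597,212). I'll fit the poses from these.

```bash
cat >> h.py <<'E'
from scipy.optimize import least_squares
def fit(d,pix,mod,g,f_scale=1.5):
    def P(x): 
        c,s=np.cos(x[2]),np.sin(x[2]); return [np.r_[x[0]+c*m[0]-s*m[1],x[1]+s*m[0]+c*m[1],m[2]] for m in mod]
    r=lambda x:np.ravel([np.subtract(proj(d,p),q) for p,q in zip(P(x),pix)])
    s=least_squares(r,g,x_scale=[10,10,.1],loss="soft_l1",f_scale=f_scale); return s.x,r(s.x).reshape(-1,2)
GM=[(13,-58,22),(-107,-58,22),(-144,-71,22),(13,58,22),(-107,58,22),(-144,71,22)]
CM=[(90,-60,50),(90,60,50),(-90,-60,50),(-90,60,50),(-95,-50,97),(-95,50,97)]
E
python3 - <<'E'
from h import *
import pickle
a,b=pickle.load(open("v1.pkl","rb"));np.set_printoptions(precision=2,suppress=True)
q=np.array([(357,183),(612,218),(705,205),(228,360),(500,402),(580,437)])/5+[115,195]
x,r=fit(a,q,GM,[500,-300,-1.6]);print("bay",x,"\n",r)
q=np.array([(80,163),(125,372),(475,130),(570,322),(520,60),(597,212)])/5+[330,195]
x,r=fit(a,q,CM,[500,200,-1.6]);print("cad",x,"\n",r)
for n,(u,v) in dict(spring=(317,338),red=(368,205),wrench=(205,340)).items(): print(n,pt(a,u,v,0))
E
```

```text
bay [ 565.88 -234.81   -1.68] 
 [[-0.   -1.48]
 [-0.66 -0.73]
 [-1.35  0.4 ]
 [ 1.   -0.28]
 [ 0.99  0.58]
 [-0.16  1.29]]
cad [531.93 217.1   -1.33] 
 [[-0.65  0.74]
 [ 0.48 -0.89]
 [ 1.32 -0.32]
 [ 0.11 -0.05]
 [-0.72 -0.43]
 [-0.31  1.12]]
spring [746.38  84.03   0.  ]
red [346.99 160.72   0.  ]
wrench [ 772.36 -119.04    0.  ]
```

```bash
python3 - <<'E'
from h import *
np.set_printoptions(precision=3,suppress=True)
s=state();d=snap("wrist");print(d["mount"],d["f"],d["cx"],d["cy"]);R=np.array(s["eef_rot"]);print(R)
for t in [(520,-150,330),(500,250,250)]: print(R.T@(np.array(t)-s["tcp_pos"]))
E
```

```text
[[  -0.      -0.948   -0.318   82.752]
 [   1.      -0.      -0.001   -0.703]
 [   0.001   -0.318    0.948 -143.742]
 [   0.       0.       0.       1.   ]] 400.8556957728867 307.34151208566925 239.93033957439468
[[ 0.917  0.399 -0.   ]
 [ 0.399 -0.917  0.001]
 [ 0.    -0.001 -1.   ]]
[ 416.836 -204.711  -98.995]
[ 558.237 -579.332  -18.587]
```

```bash
python3 -m jog '[{"slide":[58,-20,-12],"turn":0},{"slide":[116,-40,-25],"turn":0},{"slide":[174,-60,-37],"turn":0},{"slide":[232,-81,-50],"turn":0},{"slide":[290,-101,-62],"turn":0},{"slide":[348,-121,-75],"turn":0},{"slide":[406,-141,-87],"turn":0},{"slide":[464,-162,-99],"turn":0}]' 1 && python3 -m jog '[{"slide":[0,0,0],"turn":0},{"slide":[0,0,0],"turn":0}]'; python3 - <<'E'
from h import *
import pickle
s=state();d=snap("wrist","w1.png");pickle.dump(d,open("w1.pkl","wb"));print(s["tcp_pos"],s["eef_rot"],s["time"])
E
```

```text
time: 1.15
tcp_pos: [580.5, -169.7, 330.3]
eef_rot: [[0.917, 0.399, -0.0], [0.399, -0.917, 0.0], [-0.0, -0.0, -1.0]]
ft_force: [0.2, -0.5, 0.5]
width: 85.7
time: 1.4
tcp_pos: [579.1, -171.5, 329.4]
eef_rot: [[0.917, 0.4, -0.001], [0.4, -0.917, 0.0], [-0.001, -0.001, -1.0]]
ft_force: [0.2, 0.6, -0.9]
width: 85.4
[ 579.10162348 -171.46547868  329.42646575] [[ 9.16692448e-01  3.99592109e-01 -1.05024166e-03]
 [ 3.99592484e-01 -9.16692871e-01  1.66526480e-04]
 [-8.96206374e-04 -5.72322240e-04 -9.99999435e-01]] 1.4
```

View pics/w1.png

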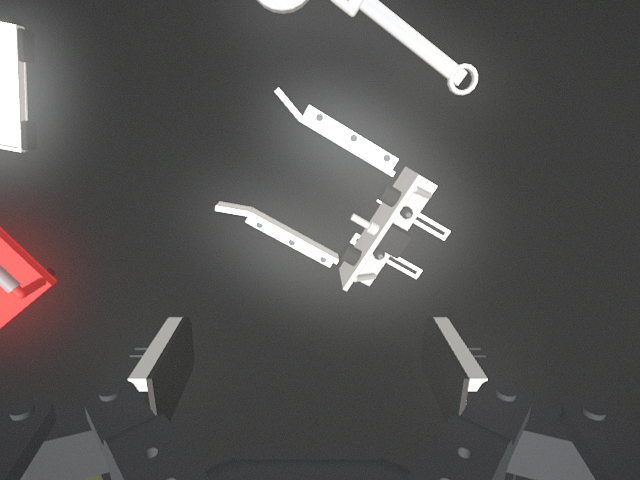

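This wrist view shows the whole bay: mouth at (278,90) and (217,207), stop plate around (385,230). The caddy nose with its two bumpers is at the left edge, about (25,85). I'll enlarge the bay for precise edges.

```bash
python3 - <<'E'
import cv2
a=cv2.imread("pics/w1.png")
cv2.imwrite("pics/w1bay.png",cv2.resize(a[80:280,205:455],None,fx=3.2,fy=3,interpolation=cv2.INTER_CUBIC))
E
```

```text
(no output)
```

View pics/w1bay.png

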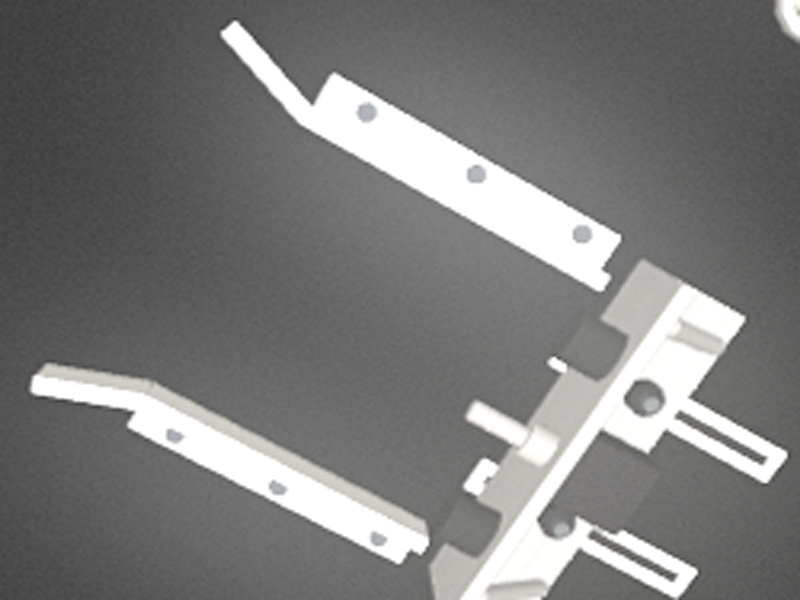

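```bash
python3 - <<'E'
from h import *
import pickle
d=pickle.load(open("w1.pkl","rb"));np.set_printoptions(precision=2,suppress=True)
q=np.array([(425,541),(148,399),(38,376),(600,290),(303,122),(222,33)])/[3.2,3]+[205,80]
x,r=fit(d,q,GM,[566,-235,-1.68]);print("bay",x,"\n",r)
np.save("bay.npy",x)
for n,q in dict(bufL=(560,355),bufR=(445,535),plung=(470,408)).items():
  p=pt(d,q[0]/3.2+205,q[1]/3+80,45)[:2]-x[:2]; c,s=np.cos(x[2]),np.sin(x[2]); print(n,c*p[0]+s*p[1],-s*p[0]+c*p[1])
s=state();R=np.array(s["eef_rot"])
c=np.array([532,217]);h=c-95*np.array([np.cos(-1.33),np.sin(-1.33)]);print(h,R.T@(np.r_[h+[0,-30],230]-s["tcp_pos"]))
E
```

```text
bay [ 566.63 -235.93   -1.68] 
 [[ 0.91 -0.65]
 [-0.96 -1.4 ]
 [-0.26  0.24]
 [-0.28 -0.16]
 [-0.13  0.56]
 [ 0.76  0.92]]
bufL 8.582215278891649 32.498051220313634
bufR 11.3063602414151 -46.66389702848988
plung -7.435237903255521 0.34856111577656723
[509.34 309.26] [ 116.27 -441.46   99.72]
```

```bash
python3 -m jog '[{"slide":[14,-55,12],"turn":0.02},{"slide":[29,-110,25],"turn":0.04},{"slide":[44,-165,37],"turn":0.06},{"slide":[58,-220,50],"turn":0.08},{"slide":[73,-276,62],"turn":0.1},{"slide":[87,-331,75],"turn":0.12},{"slide":[102,-386,87],"turn":0.15},{"slide":[116,-441,100],"turn":0.17}]' 1 && python3 -m jog '[{"slide":[0,0,0],"turn":0},{"slide":[0,0,0],"turn":0}]'; python3 - <<'E'
from h import *
import pickle
s=state();d=snap("wrist","w2.png");pickle.dump(d,open("w2.pkl","wb"));print(s["tcp_pos"],s["eef_rot"],s["joint_pos"],s["time"])
E
```

```text
time: 2.45
tcp_pos: [509.4, 279.7, 229.9]
eef_rot: [[0.972, 0.236, 0.0], [0.236, -0.972, 0.0], [0.0, 0.0, -1.0]]
ft_force: [0.9, 0.3, 0.6]
width: 85.4
time: 2.7
tcp_pos: [509.9, 278.0, 230.2]
eef_rot: [[0.971, 0.238, 0.0], [0.238, -0.971, -0.0], [0.0, 0.0, -1.0]]
ft_force: [0.3, -0.6, 0.4]
width: 85.3
[509.89218631 278.03959706 230.21028455] [[ 9.71374896e-01  2.37551653e-01  1.51733674e-04]
 [ 2.37551681e-01 -9.71374880e-01 -2.05290125e-04]
 [ 9.86232709e-05  2.35458263e-04 -9.99999967e-01]] [ 2.49961395e+01  2.11695533e+01  8.19977322e+01 -1.47213535e-02
  7.68298057e+01  1.01257410e+02] 2.7
```

View pics/w2.png

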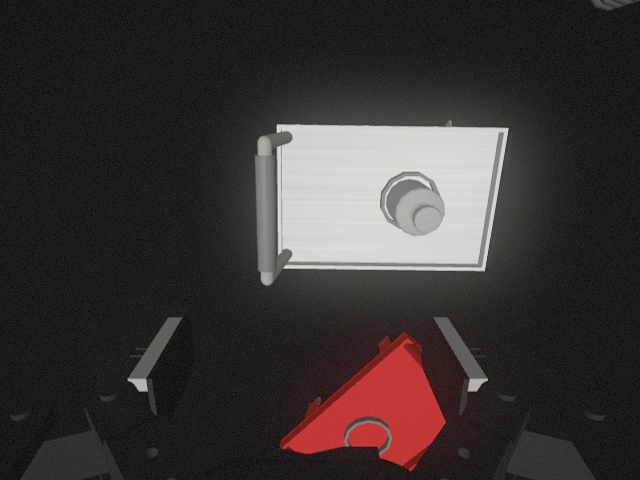

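The wrist view shows the handle bar from (265,145) to (267,276) and the rim corners at (277,125), (508,128), (486,271) and (283,268). The weight is in its ring.

```bash
python3 - <<'E'
from h import *
import pickle
d=pickle.load(open("w2.pkl","rb"));np.set_printoptions(precision=3,suppress=True)
CM[4]=(-95,-50,95);CM[5]=(-95,50,95)
q=np.array([(486,271),(508,128),(283,268),(277,125),(267,276),(265,144)],float)
x,r=fit(d,q,CM,[532,217,-1.33]);print("cad",x,"\n",r)
for u,v in [(265,170),(265,210),(266,250)]: print(pt(d,u,v))
s=state();R=np.array(s["eef_rot"]);u=np.array([np.cos(x[2]),np.sin(x[2])]);h=x[:2]-95*u
print("handle",h, "slide",R.T@(np.r_[h,76]-s["tcp_pos"]),"turn",np.arctan2(R[1,1],R[0,1])-x[2])
b=np.load("bay.npy");p=x[:2]-b[:2];c,s=np.cos(b[2]),np.sin(b[2]);print("cad in bay",c*p[0]+s*p[1],-s*p[0]+c*p[1],x[2]-b[2])
E
```

```text
cad [532.172 216.805  -1.343] 
 [[-1.056 -0.821]
 [ 0.376 -0.159]
 [-3.984 -0.029]
 [ 0.286  0.13 ]
 [ 1.254  2.493]
 [ 0.347 -0.582]]
[542.97  316.714 102.294]
[515.959 310.992 103.083]
[487.005 304.251 102.697]
handle [510.682 309.343] slide [  7.968 -30.546 154.422] turn 0.010921785748622792
cad in bay -446.1574297418742 -84.26195237004355 0.33888705988044787
```

```bash
python3 -m jog '[{"slide":[8,-30.5,10],"turn":0.014},{"slide":[8,-30.5,40],"turn":0.014},{"slide":[8,-30.5,80],"turn":0.014},{"slide":[8,-30.5,120],"turn":0.014},{"slide":[8,-30.5,145],"turn":0.014},{"slide":[8,-30.5,154],"turn":0.014},{"slide":[8,-30.5,154],"turn":0.014}]' 1 && python3 -m jog '[{"slide":[0,0,0],"turn":0},{"slide":[0,0,0],"turn":0},{"slide":[0,0,0],"turn":0},{"slide":[0,0,0],"turn":0},{"slide":[0,0,0],"turn":0},{"slide":[0,0,0],"turn":0},{"slide":[0,0,0],"turn":0},{"slide":[0,0,0],"turn":0}]' 0 40;  python3 - <<'E'
from h import *
s=state();print(s["tcp_pos"],s["ft_force"],s["wrist_torque"],s["width"],s["time"])
E
```

```text
time: 3.62
tcp_pos: [510.6, 310.1, 76.6]
eef_rot: [[0.975, 0.224, 0.0], [0.224, -0.975, 0.0], [0.0, -0.0, -1.0]]
ft_force: [0.4, 0.1, 0.5]
width: 85.8
time: 4.62
tcp_pos: [510.2, 310.9, 76.2]
eef_rot: [[0.974, 0.225, 0.0], [0.225, -0.974, 0.0], [0.0, -0.0, -1.0]]
ft_force: [0.4, -0.2, 4.5]
width: 12.7
[510.20808803 310.91256419  76.23377259] [ 0.42844219 -0.21955068  4.50274046] [-0.03569353  0.10427122  0.02441552] 12.699464476545469 4.625
```

```bash
cat > plan.py <<'E'
from h import *
from scipy.optimize import fsolve
b=np.load("bay.npy")
hd=-1.3438; hand=np.array([510.5,310.3])
cb,sb=np.cos(b[2]),np.sin(b[2]);B=np.array([[cb,-sb],[sb,cb]])
H=B.T@(hand-b[:2]); th0=hd-b[2]; A=H+35*np.array([np.cos(th0),np.sin(th0)])
print("axle",A,"th",th0)
s0=45
def path(k,s1,end=None,ds=.1):
    s2=s1+th0/k; n1,n0,n2=[int(round(q/ds)) for q in (s1,s0,s2)]
    n3=0 if end is None else 3000
    K=np.r_[np.full(n1,k),np.zeros(n0),np.full(n2,-k),np.zeros(n3)]
    th=th0+np.r_[0,np.cumsum(K*ds)]; x=A[0]+np.r_[0,np.cumsum(np.cos(th[:-1])*ds)]; y=A[1]+np.r_[0,np.cumsum(np.sin(th[:-1])*ds)]
    return x,y,th
def e(p):
    k,s1=p[0]/1000,p[1]; x,y,t=path(k,s1,ds=.05); return [(x[-1]+236)/10,y[-1]/10]
sol=least_squares(e,[5,40],diff_step=.01).x;print("k,s1",sol,e(sol))
x,y,th=path(sol[0]/1000,sol[1],end=1)
th=th-th[-1]; y=y-y[-1]*np.linspace(0,1,len(y))
print("max th",th.max())
END=6.6-96-60-20   # nose 20 short of expected buffers
n=np.argmax(x>=END); S=n*.1
steps=[2,4,6]; 
while sum(steps)<S-18: steps.append(8)
steps+= [6,4,3,2]; cum=np.cumsum(steps)*S/sum(steps)
pose=lambda s:(x[i:=int(round(s*10))]-35*np.cos(th[i]),y[i]-35*np.sin(th[i]),th[i])
cur=np.array([*H,th0]);rows=[]
for j in range(0,len(cum),8):
    base=cur.copy();rs=[]
    for s in cum[j:j+8]:
        px,py,pt_=pose(min(s,n*.1));d=np.array([px,py])-base[:2];c,q=np.cos(base[2]),np.sin(base[2])
        f=round(c*d[0]+q*d[1],1);l=round(-q*d[0]+c*d[1],1);t=round(-(pt_-base[2]),3)
        rs.append('{"slide":[%g,%g,0],"turn":%g}'%(l,f,t))
    cur=np.array([base[0]+c*f-q*l,base[1]+q*f+c*l,base[2]-t])
    print(len(rs),"["+",".join(rs)+"]")
print("end",cur,"axle",cur[0]+35*np.cos(cur[2]),cur[1]+35*np.sin(cur[2]))
E
python3 plan.py
```

```text
axle [-503.66254115 -104.53399362] th 0.3377003616750833
k,s1 [ 3.27024964 71.71030178] [np.float64(-0.0013347428875420063), np.float64(-0.0021937582729734117)]
max th 0.5722936874899869
8 [{"slide":[-0.2,2,0],"turn":-0.007},{"slide":[-0.6,5.9,0],"turn":-0.019},{"slide":[-1.1,11.8,0],"turn":-0.039},{"slide":[-1.6,19.8,0],"turn":-0.065},{"slide":[-1.9,27.7,0],"turn":-0.09},{"slide":[-2,35.7,0],"turn":-0.116},{"slide":[-1.9,43.6,0],"turn":-0.142},{"slide":[-1.6,51.6,0],"turn":-0.168}]
8 [{"slide":[-0.8,7.9,0],"turn":-0.026},{"slide":[-1.4,15.8,0],"turn":-0.052},{"slide":[-1.4,23.7,0],"turn":-0.067},{"slide":[-0.9,31.6,0],"turn":-0.067},{"slide":[-0.3,39.5,0],"turn":-0.067},{"slide":[0.2,47.4,0],"turn":-0.067},{"slide":[0.7,55.2,0],"turn":-0.067},{"slide":[1.2,63.1,0],"turn":-0.067}]
8 [{"slide":[0.6,7.9,0],"turn":0.019},{"slide":[1.3,15.9,0],"turn":0.045},{"slide":[1.7,23.8,0],"turn":0.071},{"slide":[2,31.8,0],"turn":0.097},{"slide":[2,39.7,0],"turn":0.122},{"slide":[1.8,47.7,0],"turn":0.148},{"slide":[1.5,55.6,0],"turn":0.174},{"slide":[0.9,63.5,0],"turn":0.2}]
8 [{"slide":[0.8,7.9,0]
[... 233 characters left out ...]
":[0.7,63.4,0],"turn":0.206}]
8 [{"slide":[0.8,7.9,0],"turn":0.026},{"slide":[1.4,15.9,0],"turn":0.052},{"slide":[1.8,23.8,0],"turn":0.078},{"slide":[2,31.8,0],"turn":0.104},{"slide":[2,39.7,0],"turn":0.129},{"slide":[1.7,47.7,0],"turn":0.155},{"slide":[0.8,55.5,0],"turn":0.167},{"slide":[-0.5,63.3,0],"turn":0.167}]
8 [{"slide":[0,7.9,0],"turn":-0},{"slide":[0,15.8,0],"turn":-0},{"slide":[0,23.7,0],"turn":-0},{"slide":[0,31.6,0],"turn":-0},{"slide":[0,39.5,0],"turn":-0},{"slide":[0,45.4,0],"turn":-0},{"slide":[0,49.4,0],"turn":-0},{"slide":[0,52.3,0],"turn":-0}]
1 [{"slide":[0,2,0],"turn":-0}]
end [-2.04370922e+02 -2.78665786e-02 -2.99638325e-04] axle -169.37092330308803 -0.03835391978179485
```

```bash
python3 -m jog '[{"slide":[-0.2,2,0],"turn":-0.007},{"slide":[-0.6,5.9,0],"turn":-0.019},{"slide":[-1.1,11.8,0],"turn":-0.039},{"slide":[-1.6,19.8,0],"turn":-0.065},{"slide":[-1.9,27.7,0],"turn":-0.09},{"slide":[-2,35.7,0],"turn":-0.116},{"slide":[-1.9,43.6,0],"turn":-0.142},{"slide":[-1.6,51.6,0],"turn":-0.168}]' && python3 -m jog '[{"slide":[-0.8,7.9,0],"turn":-0.026},{"slide":[-1.4,15.8,0],"turn":-0.052},{"slide":[-1.4,23.7,0],"turn":-0.067},{"slide":[-0.9,31.6,0],"turn":-0.067},{"slide":[-0.3,39.5,0],"turn":-0.067},{"slide":[0.2,47.4,0],"turn":-0.067},{"slide":[0.7,55.2,0],"turn":-0.067},{"slide":[1.2,63.1,0],"turn":-0.067}]'
python3 - <<'E'
from h import *
s=state();d=snap("wrist","w3.png");print(s["tcp_pos"],s["wrist_torque"],s["width"])
E
```

```text
time: 5.62
tcp_pos: [520.3, 259.9, 76.2]
eef_rot: [[0.923, 0.386, 0.0], [0.386, -0.923, 0.0], [0.0, -0.0, -1.0]]
ft_force: [-0.2, 1.4, 5.5]
width: 12.6
time: 6.62
tcp_pos: [545.7, 202.1, 76.2]
eef_rot: [[0.895, 0.446, 0.0], [0.446, -0.895, 0.0], [0.0, -0.0, -1.0]]
ft_force: [-1.3, 0.5, 5.9]
width: 12.9
[545.65147659 202.10774499  76.2038468 ] [0.14865538 0.22258363 0.04312057] 12.933938305040293
```

View pics/w3.png

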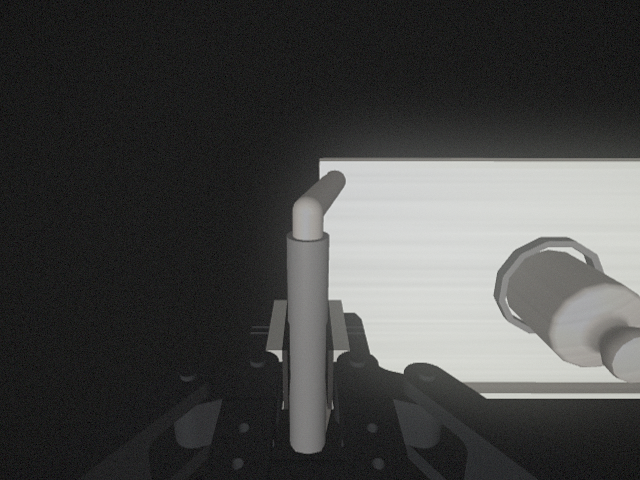

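The caddy follows squarely: its deck edge lies level at row 158 and the weight is in its ring. Continuing along the path.

```bash
python3 -m jog '[{"slide":[0.6,7.9,0],"turn":0.019},{"slide":[1.3,15.9,0],"turn":0.045},{"slide":[1.7,23.8,0],"turn":0.071},{"slide":[2,31.8,0],"turn":0.097},{"slide":[2,39.7,0],"turn":0.122},{"slide":[1.8,47.7,0],"turn":0.148},{"slide":[1.5,55.6,0],"turn":0.174},{"slide":[0.9,63.5,0],"turn":0.2}]' && python3 -m jog '[{"slide":[0.8,7.9,0],"turn":0.026},{"slide":[1.4,15.9,0],"turn":0.052},{"slide":[1.8,23.8,0],"turn":0.077},{"slide":[2,31.8,0],"turn":0.103},{"slide":[2,39.7,0],"turn":0.129},{"slide":[1.7,47.6,0],"turn":0.155},{"slide":[1.3,55.5,0],"turn":0.18},{"slide":[0.7,63.4,0],"turn":0.206}]'
python3 - <<'E'
from h import *
import pickle
s=state();d=snap("scene");w=snap("wrist","w4.png");print(s["tcp_pos"],s["wrist_torque"],s["width"])
pickle.dump((d,w),open("v4.pkl","wb"))
a=np.array(d["image"])[:,:,::-1]
cv2.imwrite("pics/s4.png",cv2.resize(a[190:310,110:370],None,fx=3,fy=3,interpolation=cv2.INTER_CUBIC))
E
```

```text
time: 7.68
tcp_pos: [574.9, 145.6, 76.2]
eef_rot: [[0.966, 0.258, 0.001], [0.258, -0.966, 0.0], [0.001, 0.0, -1.0]]
ft_force: [0.2, 0.9, 4.8]
width: 12.5
time: 8.68
tcp_pos: [591.9, 84.5, 76.2]
eef_rot: [[0.998, 0.055, 0.001], [0.055, -0.998, 0.0], [0.001, -0.0, -1.0]]
ft_force: [1.1, 1.1, 5.4]
width: 12.9
[591.94451902  84.48990951  76.22255741] [ 0.18543097 -0.03778996  0.12808838] 12.925743808746667
```

View pics/s4.png

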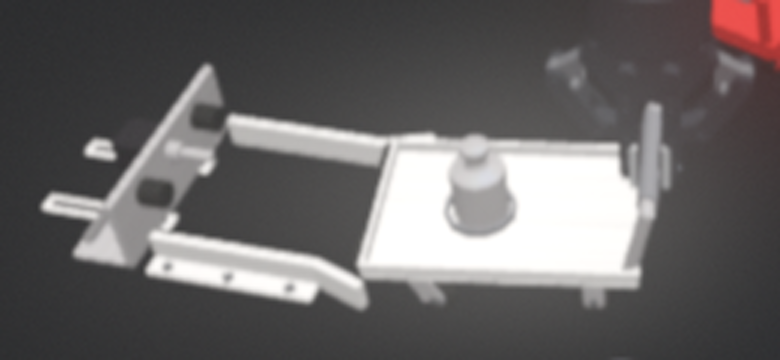

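The nose is entering the mouth about centrally. Front corners are at about (390,143) and (360,270), and the guides' tips are just beyond them. I'll fit the caddy relative to the bay in this same picture.

```bash
python3 - <<'E'
from h import *
import pickle
d,w=pickle.load(open("v4.pkl","rb"));np.set_printoptions(precision=3,suppress=True)
off=np.array([110,190])
q=np.array([(390,142),(360,268),(638,279),(653,109),(648,205)])/3+off
m=[CM[i] for i in (0,1,3,4,5)]
x,r=fit(d,q,m,[600,0,-1.5]);print("cad",x,"\n",r)
q=np.array([(230,125),(388,146),(152,234),(318,262),(367,290)])/3+off
b2,r=fit(d,q,[GM[i] for i in (0,1,3,4,5)],[566,-235,-1.68]);print("bay",b2,"\n",r)
b=np.load("bay.npy");t=np.array([591.9,84.5]);h=np.arctan2(-.998,.055)
y=np.r_[t+95*np.array([np.cos(h),np.sin(h)]),h];print("cad from tool",y)
for B in (b,b2):
  for X in (x,y):
    p=X[:2]-B[:2];c,s=np.cos(B[2]),np.sin(B[2]);print("rel",c*p[0]+s*p[1],-s*p[0]+c*p[1],X[2]-B[2])
E
```

```text
cad [600.029  -9.006  -1.498] 
 [[ 0.42  -0.075]
 [-0.588  0.301]
 [ 0.448 -1.11 ]
 [-0.034 -0.94 ]
 [-0.214  2.62 ]]
bay [ 570.127 -231.99    -1.687] 
 [[ 0.43  -0.206]
 [-1.799  0.759]
 [ 1.379  0.278]
 [ 0.534  0.46 ]
 [-0.937 -1.047]]
cad from tool [597.128 -10.356  -1.516]
rel -229.22554770214464 8.12757105145689 0.18349304228226626
rel -227.56296229940006 5.3925801243823415 0.1657585643517563
rel -224.94744175765067 3.852951547176634 0.18897035237623028
rel -223.2699009758868 1.1271080964042604 0.1712358744457203
```

```bash
python3 -m jog '[{"slide":[0.8,7.9,0],"turn":0.026},{"slide":[1.4,15.9,0],"turn":0.052},{"slide":[1.8,23.8,0],"turn":0.078},{"slide":[2,31.8,0],"turn":0.104},{"slide":[2,39.7,0],"turn":0.129},{"slide":[1.7,47.7,0],"turn":0.155},{"slide":[0.8,55.5,0],"turn":0.167},{"slide":[-0.5,63.3,0],"turn":0.167}]'
python3 - <<'E'
from h import *
import pickle
s=state();d=snap("scene");w=snap("wrist","w5.png");print(s["tcp_pos"],s["ft_force"],s["wrist_torque"],s["width"])
pickle.dump((d,w,s),open("v5.pkl","wb"))
a=np.array(d["image"])[:,:,::-1]
A=cv2.resize(a[190:300,115:335],None,fx=3.5,fy=3.5,interpolation=cv2.INTER_CUBIC)
W=np.array(w["image"])[60:275,:,::-1]
o=np.zeros((600,770,3),np.uint8);o[:385]=A;o[385:,:640]=W;cv2.imwrite("pics/m5.png",o)
E
```

```text
time: 9.78
tcp_pos: [594.9, 21.7, 76.2]
eef_rot: [[0.994, -0.11, 0.001], [-0.11, -0.994, 0.0], [0.001, -0.0, -1.0]]
ft_force: [0.9, 1.5, 4.5]
width: 12.8
[594.9222911   21.66144638  76.220016  ] [0.90476968 1.47092009 4.47766397] [ 0.19289444 -0.2248135  -0.02191213] 12.800861667531569
```

View pics/m5.png

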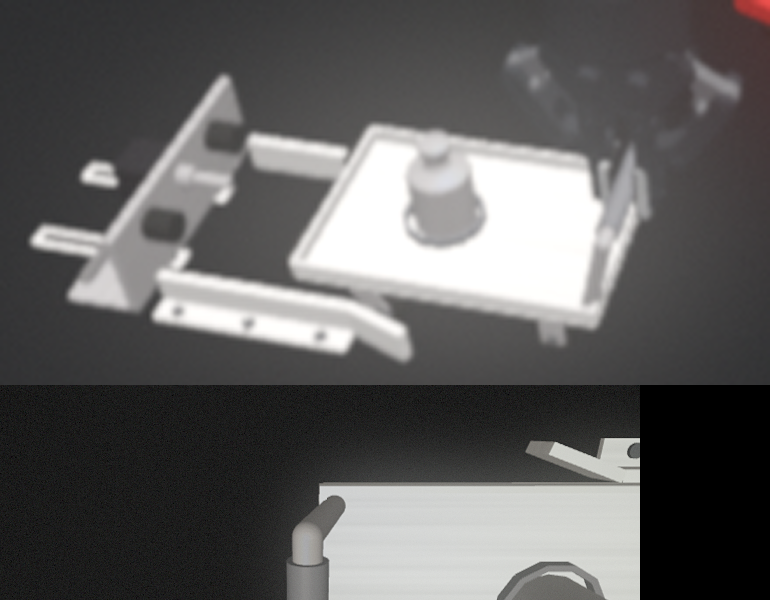

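Scene (top) shows the nose inside the guides, well centred. In the wrist view (bottom), the deck edge is level at row about 159, with the left guide's tip outside it at (530,115) and its flange edge parallel. I'll advance slowly and measure the guide against the deck edge from there.

```bash
python3 -m jog '[{"slide":[0,6,0],"turn":0},{"slide":[0,12,0],"turn":0},{"slide":[0,18,0],"turn":0},{"slide":[0,24,0],"turn":0},{"slide":[0,30,0],"turn":0},{"slide":[0,34,0],"turn":0},{"slide":[0,37,0],"turn":0},{"slide":[0,38,0],"turn":0}]'
python3 - <<'E'
from h import *
import pickle
s=state();d=snap("scene");w=snap("wrist","w6.png");print(s["tcp_pos"],s["ft_force"],s["wrist_torque"],s["width"])
pickle.dump((d,w,s),open("v6.pkl","wb"))
W=np.array(w["image"])[80:200,440:640,::-1];cv2.imwrite("pics/m6.png",cv2.resize(W,None,fx=4,fy=4,interpolation=cv2.INTER_CUBIC))
E
```

```text
time: 10.88
tcp_pos: [590.7, -16.0, 76.2]
eef_rot: [[0.994, -0.111, 0.001], [-0.111, -0.994, 0.0], [0.001, -0.0, -1.0]]
ft_force: [1.4, 0.9, 5.5]
width: 12.6
[590.74442245 -15.97484754  76.2377777 ] [1.3790552  0.9009567  5.49396727] [ 0.13027685 -0.22606155 -0.00344533] 12.55352959696353
```

View pics/m6.png

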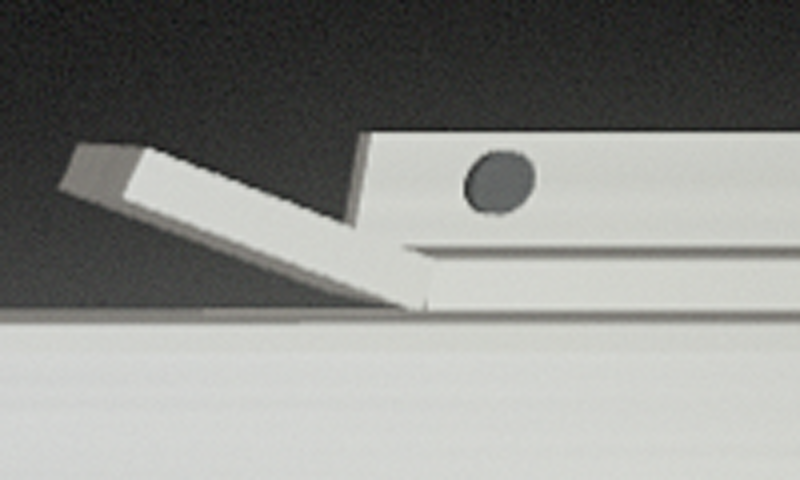

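```bash
python3 - <<'E'
from h import *
import pickle
d,w,s=pickle.load(open("v6.pkl","rb"));np.set_printoptions(precision=2,suppress=True)
g=cv2.cvtColor(np.array(w["image"]),cv2.COLOR_RGB2GRAY).astype(float)
def edge(c0,c1,r0,r1,sgn):
    o=[]
    for c in range(c0,c1):
        gr=np.clip(sgn*np.diff(g[r0:r1,c]),0,None)**2; o.append((c,r0+.5+(gr*np.arange(len(gr))).sum()/gr.sum()))
    o=np.array(o);k=np.polyfit(o[:,0],o[:,1],1);return k,np.std(np.polyval(k,o[:,0])-o[:,1])
R=np.array(s["eef_rot"]);t=lambda p:R.T@(p-s["tcp_pos"])
def rep(n,k,c,z):
    a,b=[t(pt(w,u,np.polyval(k[0],u),z)) for u in c]; print(n,k,a,b,"ang",(b-a)[0]/(b-a)[1])
rep("rim",edge(350,430,150,170,1),(350,430),50)
rep("rim all inner",edge(345,638,158,170,1),(345,638),50)
rep("flange",edge(540,638,105,120,1),(540,638),3)
rep("guide top outer",edge(560,638,139,148,1),(560,638),22)
rep("guide foot inner",edge(560,638,154,160,-1),(560,638),22)
for u,v in ((440+427/4,80+310/4),(440+125/4,80+200/4)): print(t(pt(w,u,v,22)))
E
```

```text
rim (array([ -0.  , 159.48]), np.float64(0.10924757299823289)) [60.87 16.64 26.28] [60.89 50.15 26.27] ang 0.0005999425064761163
rim all inner (array([ -0.  , 161.12]), np.float64(0.09012011882743348)) [60.26 14.57 26.28] [ 60.4  137.32  26.26] ang 0.0011103850048579918
flange (array([  0.  , 112.51]), np.float64(0.010629880394189318)) [ 78.7  118.72  73.28] [ 78.68 169.22  73.27] ang -0.0003819267099670939
guide top outer (array([  0.  , 143.96]), np.float64(0.04022526711652865)) [ 64.48 120.54  54.27] [ 64.45 158.11  54.26] ang -0.0006151555618290343
guide foot inner (array([  0.  , 157.18]), np.float64(0.027297817569982504)) [ 58.25 121.78  54.26] [ 58.24 159.74  54.26] ang -0.0003577533090276096
[ 58.13 115.36  54.26]
[71.08 76.92 54.28]
```

The caddy centre is about 0.8 mm left of the bay centre line and heading is within 0.002 rad. The nose is about 31 mm before bay zero, so contact should come after roughly 37 to 43 mm. I'll roll 30 mm on and then creep with a force check between moves.

```bash
cat > chk.py <<'E'
import sys
from h import *
s=state();R=np.array(s["eef_rot"]);F=-(R.T@s["ft_force"]);T=s["wrist_torque"][2]
print("t %.2f back %.2f side %.2f Tz %.3f  pos %.2f %.2f"%(s["time"],F[1],F[0],T,*s["tcp_pos"][:2]))
sys.exit(0 if F[1]<float(sys.argv[1]) else 1)
E
python3 -m jog '[{"slide":[0,5,0],"turn":0},{"slide":[0,10,0],"turn":0},{"slide":[0,15,0],"turn":0},{"slide":[0,20,0],"turn":0},{"slide":[0,25,0],"turn":0},{"slide":[0,28,0],"turn":0},{"slide":[0,29.5,0],"turn":0},{"slide":[0,30,0],"turn":0}]' >/dev/null; python3 chk.py 9
for i in 1 2 3; do python3 -m jog '[{"slide":[0,0,0],"turn":0}]' >/dev/null; python3 chk.py 9; done
for i in 1 2 3; do python3 -m jog '[{"slide":[0,0.15,0],"turn":0},{"slide":[0,0.3,0],"turn":0},{"slide":[0,0.4,0],"turn":0}]' >/dev/null; python3 chk.py 9;done
```

```text
t 11.97 back 1.12 side -1.74 Tz -0.038  pos 587.45 -45.69
t 12.10 back -0.11 side -1.35 Tz 0.045  pos 587.44 -45.71
t 12.22 back 0.21 side -1.63 Tz -0.018  pos 587.47 -45.70
t 12.35 back -0.30 side -2.29 Tz -0.028  pos 587.46 -45.72
t 12.72 back 0.51 side -1.47 Tz 0.037  pos 587.40 -46.00
t 13.10 back 0.48 side -2.25 Tz 0.057  pos 587.36 -46.40
t 13.47 back 0.58 side -1.62 Tz 0.078  pos 587.32 -46.81
```

```bash

python3 -m jog '[{"slide":[0,0.3,0],"turn":0},{"slide":[0,0.6,0],"turn":0}]' >/dev/null && python3 chk.py 2.2 && python3 -m jog '[{"slide":[0,0.3,0],"turn":0},{"slide":[0,0.6,0],"turn":0}]' >/dev/null && python3 chk.py 2.2 && python3 -m jog '[{"slide":[0,0.3,0],"turn":0},{"slide":[0,0.6,0],"turn":0}]' >/dev/null && python3 chk.py 2.2 && python3 -m jog '[{"slide":[0,0.3,0],"turn":0},{"slide":[0,0.5,0],"turn":0}]' >/dev/null && python3 chk.py 2.2 && python3 -m jog '[{"slide":[0,0.2,0],"turn":0},{"slide":[0,0.4,0],"turn":0}]' >/dev/null && python3 chk.py 2.2 && python3 -m jog '[{"slide":[0,0.2,0],"turn":0},{"slide":[0,0.4,0],"turn":0}]' >/dev/null && python3 chk.py 2.2 && python3 -m jog '[{"slide":[0,0.2,0],"turn":0},{"slide":[0,0.4,0],"turn":0}]' >/dev/null && python3 chk.py 2.2 && python3 -m jog '[{"slide":[0,0.2,0],"turn":0},{"slide":[0,0.4,0],"turn":0}]' >/dev/null && python3 chk.py 2.2 && python3 -m jog '[{"slide":[0,0.2,0],"turn":0},{"slide":[0,0.4,0],"turn":0}]' >/dev/null && python3 chk.py 2.2 && python3 -m jog '[{"slide":[0,0.2,0],"turn":0},{"slide":[0,0.4,0],"turn":0}]' >/dev/null && python3 chk.py 2.2 && python3 -m jog '[{"slide":[0,0.2,0],"turn":0},{"slide":[0,0.4,0],"turn":0}]' >/dev/null && python3 chk.py 2.2 && python3 -m jog '[{"slide":[0,0.2,0],"turn":0},{"slide":[0,0.4,0],"turn":0}]' >/dev/null && python3 chk.py 2.2
```

```text
t 13.72 back 1.73 side -1.52 Tz 0.087  pos 587.27 -47.38
t 13.97 back 1.07 side -2.87 Tz 0.047  pos 587.19 -47.96
t 14.22 back 0.79 side -1.76 Tz -0.087  pos 587.12 -48.54
t 14.47 back 1.16 side -1.95 Tz -0.041  pos 587.06 -49.09
t 14.72 back 1.40 side -1.81 Tz 0.062  pos 587.02 -49.46
t 14.97 back 1.29 side -0.76 Tz 0.036  pos 586.97 -49.85
t 15.22 back 1.22 side -1.08 Tz -0.019  pos 586.94 -50.26
t 15.47 back 1.75 side -1.33 Tz -0.025  pos 586.90 -50.64
t 15.72 back 0.76 side -0.74 Tz 0.018  pos 586.85 -51.04
t 15.97 back 0.52 side -2.41 Tz -0.017  pos 586.81 -51.44
t 16.23 back 0.37 side -1.73 Tz 0.072  pos 586.78 -51.84
t 16.48 back 1.82 side -1.91 Tz -0.014  pos 586.74 -52.24
```

```bash

python3 -m jog '[{"slide":[0,0.2,0],"turn":0},{"slide":[0,0.4,0],"turn":0}]' >/dev/null && python3 chk.py 2.4 && python3 -m jog '[{"slide":[0,0.2,0],"turn":0},{"slide":[0,0.4,0],"turn":0}]' >/dev/null && python3 chk.py 2.4 && python3 -m jog '[{"slide":[0,0.2,0],"turn":0},{"slide":[0,0.4,0],"turn":0}]' >/dev/null && python3 chk.py 2.4 && python3 -m jog '[{"slide":[0,0.2,0],"turn":0},{"slide":[0,0.4,0],"turn":0}]' >/dev/null && python3 chk.py 2.4 && python3 -m jog '[{"slide":[0,0.2,0],"turn":0},{"slide":[0,0.4,0],"turn":0}]' >/dev/null && python3 chk.py 2.4 && python3 -m jog '[{"slide":[0,0.2,0],"turn":0},{"slide":[0,0.4,0],"turn":0}]' >/dev/null && python3 chk.py 2.4 && python3 -m jog '[{"slide":[0,0.2,0],"turn":0},{"slide":[0,0.4,0],"turn":0}]' >/dev/null && python3 chk.py 2.4 && python3 -m jog '[{"slide":[0,0.2,0],"turn":0},{"slide":[0,0.4,0],"turn":0}]' >/dev/null && python3 chk.py 2.4 && python3 -m jog '[{"slide":[0,0.2,0],"turn":0},{"slide":[0,0.4,0],"turn":0}]' >/dev/null && python3 chk.py 2.4 && python3 -m jog '[{"slide":[0,0.2,0],"turn":0},{"slide":[0,0.4,0],"turn":0}]' >/dev/null && python3 chk.py 2.4 && python3 -m jog '[{"slide":[0,0.2,0],"turn":0},{"slide":[0,0.4,0],"turn":0}]' >/dev/null && python3 chk.py 2.4 && python3 -m jog '[{"slide":[0,0.2,0],"turn":0},{"slide":[0,0.4,0],"turn":0}]' >/dev/null && python3 chk.py 2.4
```

```text
t 16.73 back 1.27 side -2.65 Tz 0.013  pos 586.70 -52.65
t 16.98 back 0.81 side -2.50 Tz 0.026  pos 586.63 -53.03
t 17.23 back 0.83 side -2.69 Tz 0.039  pos 586.60 -53.41
t 17.48 back 1.70 side -1.28 Tz 0.028  pos 586.57 -53.80
t 17.73 back 3.64 side -1.61 Tz 0.001  pos 586.53 -53.99
```

```bash
python3 -m jog '[{"slide":[0,0,0],"turn":0}]' >/dev/null; python3 chk.py 9; python3 -m jog '[{"slide":[0,0,0],"turn":0}]' >/dev/null; python3 chk.py 9; python3 -m jog '[{"slide":[0,0,0],"turn":0}]' >/dev/null; python3 chk.py 9
python3 -m jog '[{"slide":[0,0.2,0],"turn":0}]' >/dev/null; python3 chk.py 9; python3 -m jog '[{"slide":[0,0,0],"turn":0}]' >/dev/null; python3 chk.py 9; python3 -m jog '[{"slide":[0,0,0],"turn":0}]' >/dev/null; python3 chk.py 9
```

```text
t 17.85 back 2.91 side -2.60 Tz 0.010  pos 586.53 -53.97
t 17.98 back 3.10 side -1.68 Tz 0.024  pos 586.55 -53.97
t 18.10 back 3.71 side -1.06 Tz 0.028  pos 586.57 -53.96
t 18.23 back 4.17 side -1.06 Tz 0.062  pos 586.53 -54.06
t 18.35 back 3.95 side -1.23 Tz -0.013  pos 586.52 -54.05
t 18.48 back 3.77 side -1.96 Tz 0.051  pos 586.53 -54.06
```

```bash
python3 -m jog '[{"slide":[0,0.2,0],"turn":0},{"slide":[0,0.4,0],"turn":0},{"slide":[0,0.4,0],"turn":0}]' >/dev/null; python3 chk.py 6.5 && python3 -m jog '[{"slide":[0,0.2,0],"turn":0},{"slide":[0,0.4,0],"turn":0},{"slide":[0,0.4,0],"turn":0}]' >/dev/null; python3 chk.py 6.5 && python3 -m jog '[{"slide":[0,0.2,0],"turn":0},{"slide":[0,0.3,0],"turn":0},{"slide":[0,0.3,0],"turn":0}]' >/dev/null; python3 chk.py 6.5
python3 -m jog '[{"slide":[0,0,0],"turn":0}]' >/dev/null; python3 chk.py 9; python3 -m jog '[{"slide":[0,0,0],"turn":0}]' >/dev/null; python3 chk.py 9; python3 -m jog '[{"slide":[0,0,0],"turn":0},{"slide":[0,0,0],"turn":0}]' >/dev/null; python3 chk.py 9
```

```text
t 18.85 back 5.86 side -1.62 Tz 0.055  pos 586.46 -54.23
t 19.23 back 7.75 side -1.34 Tz 0.003  pos 586.46 -54.39
t 19.23 back 7.75 side -1.34 Tz 0.003  pos 586.46 -54.39
t 19.35 back 7.80 side -1.43 Tz 0.020  pos 586.44 -54.36
t 19.48 back 8.03 side -0.94 Tz 0.041  pos 586.41 -54.36
t 19.73 back 7.86 side -1.32 Tz 0.037  pos 586.46 -54.38
```

```bash
python3 -m jog '[{"slide":[0,0,0],"turn":0},{"slide":[0,0,0],"turn":0},{"slide":[0,0,0],"turn":0},{"slide":[0,0,0],"turn":0}]' >/dev/null; python3 chk.py 9; python3 -m jog '[{"slide":[0,-0.3,0],"turn":0},{"slide":[0,-0.6,0],"turn":0},{"slide":[0,-0.9,0],"turn":0},{"slide":[0,-1.1,0],"turn":0},{"slide":[0,-1.1,0],"turn":0},{"slide":[0,-1.1,0],"turn":0}]' >/dev/null; python3 chk.py 9; python3 -m jog '[{"slide":[0,0,0],"turn":0},{"slide":[0,0,0],"turn":0}]' >/dev/null; python3 chk.py 9
```

```text
t 20.23 back 6.82 side -1.41 Tz 0.048  pos 586.46 -54.38
t 20.98 back 2.08 side -0.85 Tz 0.033  pos 586.51 -53.93
t 21.23 back 1.72 side -2.70 Tz 0.025  pos 586.49 -53.99
```

```bash
python3 -m jog '[{"slide":[0,-0.2,0],"turn":0},{"slide":[0,-0.3,0],"turn":0},{"slide":[0,-0.3,0],"turn":0}]' >/dev/null; python3 chk.py 9; python3 -m jog '[{"slide":[0,0,0],"turn":0},{"slide":[0,0,0],"turn":0},{"slide":[0,0,0],"turn":0},{"slide":[0,0,0],"turn":0},{"slide":[0,0,0],"turn":0},{"slide":[0,0,0],"turn":0},{"slide":[0,0,0],"turn":0},{"slide":[0,0,0],"turn":0}]' 1; python3 - <<'E'
from h import *
import pickle
s=state();d=snap("scene");w=snap("wrist","w7.png");pickle.dump((d,w,s),open("v7.pkl","wb"))
A=cv2.resize(np.array(d["image"])[190:290,115:335,::-1],None,fx=3,fy=3,interpolation=cv2.INTER_CUBIC)
W=np.array(w["image"])[80:380,:,::-1]
o=np.zeros((600,660,3),np.uint8);o[:300]=A;o[300:,:640]=W;cv2.imwrite("pics/m7.png",o)
E
```

```text
t 21.60 back 1.25 side -1.88 Tz 0.005  pos 586.51 -53.82
time: 22.6
tcp_pos: [586.3, -54.2, 76.0]
eef_rot: [[0.994, -0.111, 0.0], [-0.111, -0.994, -0.0], [0.0, 0.0, -1.0]]
ft_force: [0.4, -0.1, -0.5]
width: 85.3
```

View pics/m7.png

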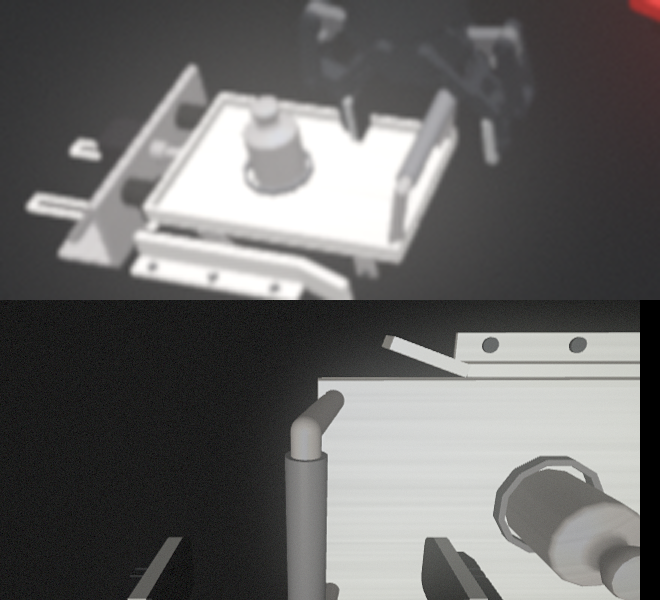

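Released: the caddy sits against the buffers, with the weight in its ring and the deck edge still parallel to the guide. Lifting clear, then a last check.

```bash
python3 -m jog '[{"slide":[0,0,-10],"turn":0},{"slide":[0,0,-30],"turn":0},{"slide":[0,0,-60],"turn":0},{"slide":[0,0,-100],"turn":0},{"slide":[0,0,-140],"turn":0},{"slide":[0,0,-170],"turn":0},{"slide":[0,0,-180],"turn":0},{"slide":[0,0,-180],"turn":0}]' && python3 -m jog '[{"slide":[0,0,0],"turn":0},{"slide":[0,0,0],"turn":0},{"slide":[0,0,0],"turn":0},{"slide":[0,0,0],"turn":0}]' >/dev/null; python3 - <<'E'
from h import *
import pickle
s=state();w=snap("wrist","w8.png");pickle.dump((w,s),open("v8.pkl","wb"))
E
```

```text
time: 23.7
tcp_pos: [586.2, -54.1, 255.9]
eef_rot: [[0.994, -0.111, 0.0], [-0.111, -0.994, -0.0], [0.0, -0.0, -1.0]]
ft_force: [-0.3, -1.4, -0.3]
width: 85.4
```

No viewer pictures are left, so I'll check numerically from the depth image.

```bash
python3 - <<'E'
from h import *
import pickle
w,s=pickle.load(open("v8.pkl","rb"));np.set_printoptions(precision=2,suppress=True)
D=w["depth"];v,u=np.mgrid[:480,:640];C=np.stack([(u-w["cx"])/w["f"]*D,(v-w["cy"])/w["f"]*D,D],-1)
P=C@w["T"][:3,:3].T+w["T"][:3,3];b=np.load("bay.npy");c,q=np.cos(b[2]),np.sin(b[2]);p=P[...,:2]-b[:2]
X=c*p[...,0]+q*p[...,1];Y=-q*p[...,0]+c*p[...,1];Z=P[...,2];ok=D>0
m=ok&(Z>37)&(Z<54)&(abs(Y)<80)&(X>-230)&(X<-5)
r=cv2.minAreaRect(np.c_[X[m],Y[m]].astype(np.float32));print("deck rect (bay)",r)
h=ok&(Z>88)&(Z<112)&(X<-150)&(X>-215)&(abs(Y)<70);print("bar",X[h].mean(),np.ptp(Y[h]),Y[h].mean(),np.polyfit(Y[h],X[h],1),Z[h].max())
g=ok&(Z>95)&(Z<112)&(X>-130)&(X<-20)&(abs(Y)<40);print("weight top",X[g].mean(),Y[g].mean(),Z[g].max())
f=ok&(Z>25)&(X>-5)&(X<40)&(abs(Y)<60)
for a in (-40,0,40):
  k=f&(abs(Y-a)<4);print(a,"things beyond nose x,z",sorted(zip(X[k].round(1),Z[k].round(0)))[:4], Z[k].max() if k.any() else None)
E
```

```text
deck rect (bay) ((-92.20817565917969, 0.2895698547363281), (174.4322052001953, 120.52497100830078), 0.02408347651362419)
bar -184.42120957486117 108.4187522616813 4.708516096893189 [   0.   -184.43] 104.76416073876766
weight top -71.47239770232304 0.6680118795804126 105.87393674447657
-40 things beyond nose x,z [(np.float64(-4.8), np.float64(41.0)), (np.float64(-4.8), np.float64(41.0)), (np.float64(-4.7), np.float64(41.0)), (np.float64(-4.7), np.float64(42.0))] 62.72027687112802
0 things beyond nose x,z [(np.float64(-5.0), np.float64(43.0)), (np.float64(-4.9), np.float64(43.0)), (np.float64(-4.6), np.float64(41.0)), (np.float64(-4.5), np.float64(41.0))] 61.91079216655231
40 things beyond nose x,z [(np.float64(-4.9), np.float64(42.0)), (np.float64(-4.5), np.float64(41.0)), (np.float64(-4.4), np.float64(42.0)), (np.float64(-4.3), np.float64(40.0))] 62.18739355761409
```

```bash
python3 -c "
from cell import ticket,state
print(state()['time'],ticket.close_job())"
```

```text
the job is handed in; nothing more can be done
24.25 None
```

The caddy is parked square against both buffers and released, and I handed the job in at 24 s with no verdict reported.

**What I did:** I gripped the handle's cross bar and rolled the caddy forwards on an S-curve into the bay. I crept in under force checks until the buffers took load at about 7 mm beyond the stop zone. I then pressed to about 7–8 N in all for roughly 1 s, eased off to about 1 N, opened the gripper and lifted clear.

**Last checks:**
- **Squareness:** the depth image after lifting put the deck centre 0.3 mm off the centre line and about 0.02° from square. The handle bar's position implies the nose is at about bay x +7 mm, at the buffers.
- **Bearing on both buffers:** the wrist moment stayed near zero while pressing. The stiffness was about 11 N/mm, which fits two buffers rather than one.
- **Weight:** it was upright in its ring.

**Not confirmed directly:**
- **Castors and plunger:** neither was seen at the end. I infer trailing castors from about 80 mm of straight rolling, and the plunger pushed in from the nose position.
- **Final view:** the 12-picture limit blocked my last look, so the final check was from depth only.
- **Other objects:** the spring, platen and wrench were not re-measured; the path kept well clear of them.
- **Bay position:** the first fits of the bay from the scene and wrist cameras differed by about 4 mm. I went with the wrist, and the close-up of the guide agreed with it.

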